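Inspect a crystal point under the spring-return gem lamp

TASK

Take the tall six-sided crystal point out of the sloped wooden stand and stand it upright in the cup of the inspection lamp, lowering it right down to the cup's floor before you let go (do not drop it in). Then turn the lamp's spring-return dial clockwise past its first two click positions to the third, three-dot position and hold it there: it springs back if released, so finish while still holding it at the third position. Leave the crystal standing, and do not disturb the other crystals, the ammonite or the bracelet bar.

Things in the scene. Friction and masses are not known exactly. Their poses are not given: they have to be found in the camera images.
- crystal_mid (a point): the tall crystal point: milky quartz prism, six-sided, 20 mm across flats, 23 mm across corners, 100 mm long, the last 18 mm tapering to the tip; 0.1 kg; longest of the three. This point: on its axis, 50 mm from its flat foot. z runs from foot to tip, flats face its own +y and -y. It starts in any seat of the stand, y along the row of seats; draw it out along its own axis
- stand: fixed dark wooden stand, a board 75 x 235 mm sloping down to the robot; origin under its middle on the table, y along the row of three seats 75 mm apart. Seats: square-cut sockets 25 mm (along x) by 24 mm (along y), 24 mm deep, square to the slope, so the crystals' tips lean about 25 degrees from vertical towards the stand's -x (lower front) edge; the hole mouths are about 48 mm above the table
- cup_floor (a point): centre of the inner floor of the lamp's sample cup, 25 mm above the table. The cup is a dark steel tube fixed on the lamp's base: axis vertical, bore 27 mm, mouth flaring to about 35 mm, rim 31 mm above this floor. z up, x away from the lamp's front edge, y towards the lamp head
- lamp: fixed grey inspection lamp; origin on the table under its base plate (170 x 350 mm, 20 mm high), z up. On its +y side the lamp head, a box 120 mm high, its face 100 mm from the cup's axis; on its -y side the console with the dial, 55 mm high, its edge 73 mm from the cup's axis. Dial axis to cup axis: 128 mm
- dial_grip (a point): on the dial's vertical axis, inside its grip bar, 26 mm above the console top (81 mm above the table). Black dial: disc of radius 30 mm, 4 mm thick, with an upright grip bar across its middle 56 mm long, 12 mm thick, top 34 mm above the console. The point turns with the dial: x along the bar to the pointer end (white line), y across the bar, z up
- dial (a joint): dial angle, rad: 0 = off, grows clockwise seen from above. Clicks at 0.42, 0.84, 1.26 (white marks beside it: ring = off, then one, two, three dots); end stop 1.34. The spring pulls back with 0.05 N m at off to 0.13 N m at the third click, clicks add up to 0.035 N m either way; no click holds it, let go it runs back to off
- short_point_mid (a point): bystander: short six-sided crystal point, 62 mm long, 23 mm across corners, in another seat of the stand, same quartz; this is half-way up its axis
- wand_mid (a point): bystander: round polished crystal wand with a domed end, 82 mm long, 22 mm in diameter, in another seat of the stand, same quartz; this is half-way up its axis
- ammonite_mid (a point): bystander: brown coiled fossil shell lying flat on the table, 75 mm across, 22 mm high; its centre
- bracelet_bar_mid (a point): bystander: T-shaped bracelet display, black foot 75 x 140 mm, grey padded bar 170 mm long, 120 mm high; a point 60 mm above its foot
There are look-alikes about, which are no part of the job. Leave any pink or purple look-alike of the part that bears crystal_mid alone.

How it is judged:
On the way, in this order (a step that is already met when the one before it is completed fails the run):
1. the tall crystal stands upright on the floor of the lamp's cup, let go (horizontal distance between crystal_mid and cup_floor below 0.01 m and z of crystal_mid in the frame of cup_floor between 0.045 and 0.054 m and angle between crystal_mid's own z axis and vertical below 0.13 rad and contact force between the fingers and crystal below 0.05 N), for 0.2 s.
2. the dial is held at its third click position (value of joint dial above 1.16 rad and contact force between the fingers and dial above 0.3 N), for 0.2 s.
At the end, for the whole second after the job is handed in: fingers hold the dial (contact over 0.3 N) at its third position (joint over 1.16 rad); the tall crystal stands untouched in the cup, its middle within 10 mm of the cup's axis and 45 to 54 mm above the cup's floor, its axis within 0.13 rad of vertical (all of step 1 and all of step 2 and contact force between the arm and crystal below 0.05 N); the arm keeps its last pose, push and grip.
It fails at once if the crystal is dropped or knocked loose (moves faster than 0.4 m/s with the fingers off it) (contact force between the fingers and crystal below 0.01 N and linear speed of crystal above 0.4 m/s).
It fails at once if another crystal in the stand is moved more than 20 mm (distance of any of short_point_mid, wand_mid from where it was at the start of the episode above 0.02 m).
It fails at once if the ammonite or the bracelet bar is moved more than 20 mm (distance of any of ammonite_mid, bracelet_bar_mid from where it was at the start of the episode above 0.02 m).
It also fails if it takes over 58 s, if anything falls off the work surface, if the arm or the gripper's body presses on something with over 40 N, if the wrist force passes 120 N, or if a joint passes its speed limit or range.

ROBOT

A 6-joint arm with a two-finger parallel gripper is mounted at the origin on the work surface. World frame = base frame: x ahead of the robot, y to its left, z up, the work surface at z = 0. Lengths are in m, angles in rad, forces in N, time in s.
With the tool pointing down it reaches from about 0.325 to 0.9 m from the base axis. Payload 6.1 kg.
Tool frame: the origin (TCP) lies on the centre line of the jaws, within the pads' length; the fingertips stand 22 mm ahead of it and the grasp point (between the pads) lies 3 mm ahead of it (tip_reach is the distance from the TCP to the fingertips, in m); z points along the fingers, y is the direction in which the jaws open and shut (so a half turn about z gives the same grasp; the last joint's range is limited). The gripper opens to 87 mm and grips with 3 to 60 N. Pads are 19 mm wide; open, the fingers measure 117 mm over their backs; the gripper's body (75 mm by 190 mm) begins 51 mm behind the grasp point.
Start: joints at [-1.369, 0.22, 1.526, -0, 1.395, -0.126], TCP at [0.201, -0.592, 0.245] pointing down, gripper open.
Joint ranges: [-2.98, 2.98], [-0.91, 2.08], [0.09, 2.57], [-1.24, 4.39], [0.2, 2.65], [-2.68, 2.68]. Speed limits (rad/s): [2.57, 2.57, 3.01, 3.14, 3.14, 3.14].

INTERFACE

Orientations are given as a 3x3 rotation matrix whose columns are the frame's x, y, z axes.
In Python, from station import * gives the robot as it stands.
- The arm moves only by the tool step_arm, never from a script. Its argument "plan" is a list that holds one entry, the list of rows, each a list of 4 numbers: the shift along the tool's x, y, z scaled (see below), then the turn about the tool's z scaled (see below). In form: [[[tx, ty, tz, twist], ...]]. A call has 1 to 10 rows; each row shifts and turns the commanded pose from where the row before left it, along the tool's axes as they then stand; what a row does not reach is not made up. The controller multiplies each number of a shift by 40 mm and each number of a turn by 4 degrees. A row lasts 1/12 s, in which the tool goes at most 41.7 mm and 7.16 degrees, less where a joint would pass 70% of its speed; a pose out of reach is approached as far as the arm can. A call with a number of a shift or a turn outside -1 to 1 is refused whole. A call with a gripper value outside its range is refused whole. "jaw" is the finger opening in mm, from 0 to 87, set as the call begins (left out, the last holds). The fingers move at their own pace and stop on an object; "newtons" is the grip in N (left out, the last holds). Time passes only in rows, so rows that do not move let the fingers close. It gives the time, the measured TCP pose, the force and the opening at its end, in the units of the state.
- get_obs(): the state, without advancing time (a new reading comes with each control period).
- read_camera(name): name is "scene" or "top"; returns the picture (384x512x3 uint8, red, green, blue); there is no depth.
- get_calibration(name): a dict with "fx", "fy", "cx", "cy" (pixels), "k1" (the pictures are not rectified: a ray, as slopes to the right and down, at radius r is drawn at 1 + k1 r^2 times it, then the intrinsics apply), "cam_to_world" (4x4, takes a point from camera to world coordinates). Camera axes: x right, y up, looking along -z (the intrinsics and any distortion apply to the point x, -y, -z); pixel columns grow to the right and rows downward; lengths in m; the calibration is good to about 2 mm. A picture is of the moment at which its call begins. get_calibration takes no time and is no camera call.
- sign_off(): hands the job in, once; it reports no verdict.
Trained networks look in the newest picture that a camera, given by its name, has taken for a name from the list of things; names that differ only in an ending like _2 or _b are one class to them, and where a whole thing is asked for, a point or a joint stands for the part that bears it (a point fixed in the world has none). Each returns a list of dicts, best first, with "conf" (0 to 1); they miss things now and then, are a little off and sometimes report something else, mostly with a low value. They report only what shows in the picture. A call takes as long as a camera call. They do not tell look-alikes from the thing itself.
- spot_in(camera, query): "xy" ([column, row] in pixels, amid what is visible of it).
The state is a dict: "time_s": time; "joint_positions": joint angles; "dq": joint speeds; "joint_efforts": joint torques, N m; "tool_pos": TCP position; "tcp_rot": TCP orientation; "force": force on the tool from outside, world axes, zero at the start; "torque": the same for the moment, N m; "width": finger opening in m.
Only numpy, scipy, OpenCV 4.12 (cv2) and the standard library are available. Lean on these libraries where they do the work, as an engineer would, in place of code of your own. Each camera call takes 0.05 s, during which the arm holds its last target. There are 200 camera calls.

## Working session

There is one attempt and no reset: what is moved stays moved. The work goes in short steps, Python scripts to look and compute and a tool call to move; the robot and the scene stay as the last step left them, time stands still between calls to the robot, and variables do not carry over. Pictures are saved under pics/ and viewed, about 8 in all and at most 12, crops included, and the job is handed in when it is done.

Besides the shell and the picture viewer there is one more tool, called as a command line: name --argument value ..., lists and objects as JSON in quotes. step_arm: Moves the arm, as the interface text tells. Shifts and turns lie within -1 to 1; 1 stands for 40 mm of shift or 4 degrees of turn. Its arguments: {"type":"object","properties":{"plan":{"type":"array","items":{"type":"array","items":{"type":"array","items":{"type":"number","minimum":-1,"maximum":1}}}},"jaw":{"type":"number"},"newtons":{"type":"number"}},"required":["plan"]}

```bash
mkdir -p pics; ls
python3 - <<'E'
from station import *
import cv2,numpy as np
for c in("scene","top"):
    im=read_camera(c); cv2.imwrite(f"pics/{c}0.png",im[:,:,::-1])
    k=get_calibration(c); print(c,k)
    for n in("crystal_mid","stand","cup_floor","lamp","dial_grip","short_point_mid","wand_mid","ammonite_mid","bracelet_bar_mid"):
        print(n,[(np.round(d["xy"]).tolist(),round(d["conf"],2)) for d in spot_in(c,n)][:4])
print(get_obs())
E
```

```text
pics
scene {'fx': 372.0925190633893, 'fy': 372.0925190633893, 'cx': 249.97131635036268, 'cy': 185.8937289560488, 'k1': -0.07880617163790514, 'cam_to_world': array([[-0.12836437, -0.82052421,  0.55701222,  0.94406183],
       [ 0.99157457, -0.11603797,  0.05757663, -0.04071239],
       [ 0.01739155,  0.55970994,  0.82850608,  0.73867125],
       [ 0.        ,  0.        ,  0.        ,  1.        ]])}
crystal_mid [([243.0, 185.0], 0.66), ([245.0, 145.0], 0.66), ([183.0, 145.0], 0.61), ([194.0, 120.0], 0.56)]
stand [([153.0, 169.0], 0.74)]
cup_floor [([390.0, 212.0], 0.6), ([330.0, 204.0], 0.18)]
lamp [([395.0, 210.0], 0.73)]
dial_grip [([328.0, 204.0], 0.57), ([284.0, 330.0], 0.57), ([395.0, 210.0], 0.31)]
short_point_mid [([153.0, 156.0], 0.64)]
wand_mid [([122.0, 157.0], 0.72)]
ammonite_mid [([284.0, 329.0], 0.61)]
bracelet_bar_mid [([140.0, 267.0], 0.64)]
top {'fx': 364.7646994400665, 'fy': 364.7646994400665, 'cx': 249.13671599800452, 'cy': 184.79867661261252, 'k1': -0.02647863569758936, 'cam_to_world': array([[-0.00616987,  0.98177491, -0.18994724,  0.38309148],
       [-0.99968025
[... 642 characters left out ...]
51879e+00, -4.76449212e-05,
        1.39469529e+00, -1.26097561e-01]), 'dq': array([ 0.0001403 , -0.00080731,  0.00029605,  0.00057719,  0.00050379,
       -0.00057881]), 'joint_efforts': array([ 1.21400094e-04, -4.94577348e+01, -3.87718141e+01,  7.00153573e-02,
        4.66864184e-02, -1.91075316e-07]), 'tool_pos': array([ 0.20118001, -0.59171915,  0.24453135]), 'tcp_rot': array([[ 9.46764303e-01,  3.21927556e-01, -4.90654114e-05],
       [ 3.21927557e-01, -9.46764304e-01,  5.80682812e-06],
       [-4.45840021e-05, -2.12932056e-05, -9.99999999e-01]]), 'force': array([-0.10558544,  0.41100382,  0.46425033]), 'torque': array([0.01023518, 0.02251512, 0.01268958]), 'width': 0.08672399279875947}
```

View pics/scene0.png

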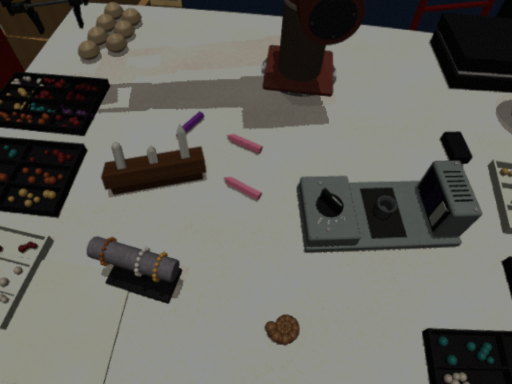

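View pics/top0.png

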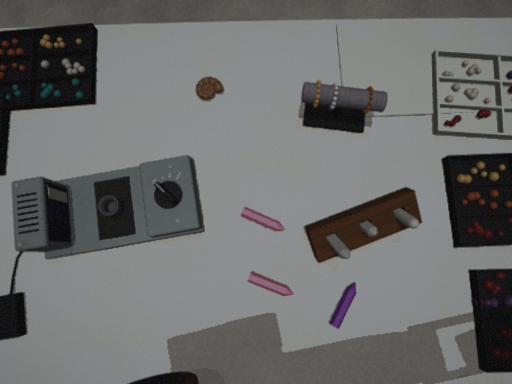

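Scene view: stand at (153,169) with wand (120,155), short point (152,155), tall point (183,138); lamp at (395,210), dial (328,203), cup (385,206). Look-alikes: two pink points (244,143), (243,188) and a purple one (193,122), all lying on the table. Only the milky one at the stand's end, scene (183,138), top (340,246), fits, being the longest in the stand. I'll confirm it in one crop.

Run:
```python
import cv2,numpy as np
t=cv2.imread("pics/top0.png");s=cv2.imread("pics/scene0.png")
def crop(im,x,y,w,h,f=4):
    o=cv2.resize(im[y:y+h,x:x+w],None,fx=f,fy=f,interpolation=cv2.INTER_CUBIC)
    for i in range(0,w,20): cv2.putText(o,str(x+i),(i*f,9),0,.3,(0,255,255),1);cv2.line(o,(i*f,10),(i*f,16),(0,255,255),1)
    for j in range(20,h,20): cv2.putText(o,str(y+j),(0,j*f+4),0,.3,(0,255,255),1);cv2.line(o,(22,j*f),(28,j*f),(0,255,255),1)
    return o
a=np.hstack([crop(t,300,180,130,90,3),crop(s,95,120,130,90,3)])
b=np.hstack([crop(t,80,150,130,100,3),crop(s,290,160,130,100,3)])
cv2.imwrite("pics/crop1.png",np.vstack([a,b]))
```

```text
(no output)
```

View pics/crop1.png

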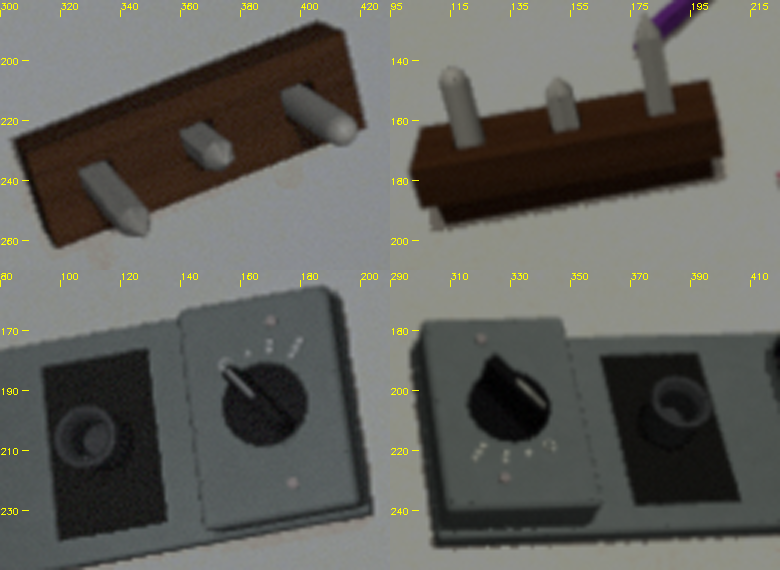

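The crop confirms the tall milky point: top base (332,237), tip (347,258); scene base (185,157), tip (181,124). The cup rim is at top (108,205), scene (387,203); the dial at top (168,195), scene (330,205).

```bash
cat > h.py <<'E'
import numpy as np
from scipy.optimize import least_squares
from station import get_calibration
C={c:get_calibration(c) for c in("scene","top")}
def proj(c,P):
    k=C[c];T=k["cam_to_world"];p=(np.atleast_2d(P)-T[:3,3])@T[:3,:3]
    u=np.c_[p[:,0],-p[:,1]]/-p[:,2:];u=u*(1+k["k1"]*(u**2).sum(1,keepdims=True))
    return u*[k["fx"],k["fy"]]+[k["cx"],k["cy"]]
def fit(model,obs,x0):  # obs: {cam:[px..]} matching model(x) points; nan = skip
    f=lambda x:np.nan_to_num(np.concatenate([(proj(c,model(x))-np.array(o,float)).ravel() for c,o in obs.items()]))
    r=least_squares(f,x0,loss="soft_l1");return r.x,f(r.x).round(1)
E
python3 - <<'E'
from h import *
def axis(y,t): return np.array([-np.sin(t)*np.cos(y),-np.sin(t)*np.sin(y),np.cos(t)])
def stand(x):
    X,Y,Z,yaw,t=x;v=np.array([-np.sin(yaw),np.cos(yaw),0]);m=np.array([X,Y,Z]);a=axis(yaw,t)
    M=[m+s*v for s in(.075,0,-.075)]
    return np.array(M+[M[0]+.076*a,M[1]+.038*a,M[2]+.058*a])
top=[(331.7,236.7),(364.3,224.3),(398,211.7),(347.5,257.5),(374,234),(416,225.5)]
sc=[(185,156.7),(154,162.7),(121.7,168.3),(181,124.5),(151.7,147),(115.7,143)]
for x0 in([.35,-.35,.048,0,.43],):
    x,r=fit(stand,{"top":top,"scene":sc},x0);print("stand",x.round(4),np.degrees(x[3:]));print(r);print(stand(x)[[0,3]].round(4))
x,r=fit(lambda x:stand([x[0],x[1],.048,x[2],np.radians(25)]),{"top":top,"scene":sc},[.35,-.35,0]);print("fixed",x,r,stand([x[0],x[1],.048,x[2],np.radians(25)])[[0,3]].round(4))
def lamp(x):
    c=np.array([x[0],x[1],.056]);d=np.array([np.sin(x[2]),-np.cos(x[2]),0]) # -y
    D=c+.128*d;D[2]=.059
    return np.array([c,D])
x,r=fit(lamp,{"top":[(108.3,205),(168,194.7)],"scene":[(386.7,203.3),(329.7,205)]},[.4,.2,0]);print("lamp",x,np.degrees(x[2]),r,lamp(x))
# free triangulation
for n,a,b in(("tip",top[3],sc[3]),("base",top[0],sc[0]),("cup",(108.3,205),(386.7,203.3)),("dial",(168,194.7),(329.7,205))):
    print(n,*fit(lambda x:x[None],{"top":[a],"scene":[b]},[.4,0,.05]))
# dial pointer ends at top of the bar / in image
print(*[ (p,fit(lambda x:np.array([[x[0],x[1],.089]]),{"top":[p]},[.4,0])[0]) for p in((154,180.5),(164,191.5),(157,177),(189,171))])
E
```

```text
stand [ 0.4443 -0.3204  0.0472  0.3455  0.6356] [19.79752025 36.41599266]
[-0.4  0.2  0.7 -0.1  0.3 -0.2 -0.4  0.7  0.1 -0.4 -1.2 -0.2  0.7  0.4
 -0.1 -0.5 -0.  -0.8 -0.9  0.9 -1.1 -0.5  0.3  0.3]
[[ 0.4189 -0.2499  0.0472]
 [ 0.3764 -0.2651  0.1084]]
fixed [ 0.44139449 -0.32070177  0.35442817] [ 0.   1.9  1.1  1.2  0.6  0.9 -1.6 -4.1 -0.2 -2.2 -1.7 -4.2  0.8 -1.
  0.1 -1.7  0.2 -1.8 -0.8  1.3 -1.1 -0.6 -0.3  0.9] [[ 0.4154 -0.2504  0.048 ]
 [ 0.3852 -0.2615  0.1169]]
lamp [0.48828189 0.21360648 0.16837933] 9.647425011604055 [-0.2 -0.2 -0.2 -0.8 -0.1 -0.2 -0.3 -1. ] [[0.48828189 0.21360648 0.056     ]
 [0.50973275 0.0874167  0.059     ]]
tip [ 0.37756238 -0.26388642  0.1131165 ] [-0.5  0.1 -0.8 -0.1]
base [ 0.41932014 -0.25071243  0.04889184] [ 0.2 -0.   0.2  0. ]
cup [0.48809476 0.21388477 0.05481275] [-0.2 -0.  -0.2  0. ]
dial [0.50894321 0.08860448 0.05364197] [-0.2  0.  -0.2  0. ]
((154, 180.5), array([0.53234903, 0.10887859])) ((164, 191.5), array([0.50960372, 0.0876487 ])) ((157, 177), array([0.53950437, 0.10306982])) ((189, 171), array([0.55115006, 0.03830925]))
```

step_arm --plan '[[[0.74, -0.634, 0, -0.25], [0.74, -0.634, 0, 0], [0.74, -0.634, 0, 0], [0.74, -0.634, 0, 0], [0.74, -0.634, 0, 0], [0.74, -0.634, 0, 0], [0.74, -0.634, 0, 0], [0.74, -0.634, 0, 0], [0.74, -0.634, 0, 0], [0.74, -0.634, 0, 0]]]' --jaw 60

```text
time_s: 1.83
tool_pos: [0.3951, -0.2516, 0.2449]
tcp_rot: [[0.941, 0.338, 0.001], [0.338, -0.941, -0.001], [0.0, 0.001, -1.0]]
force: [0.6, 0.0, 0.2]
width: 0.0602
```

step_arm --plan '[[[0, 0, 0.8, 0], [0, 0, 0.8, 0], [0, 0, 0.4, 0], [0, 0, 0, 0], [0, 0, 0, 0]]]'

```text
time_s: 2.25
tool_pos: [0.3941, -0.2528, 0.1642]
tcp_rot: [[0.941, 0.339, -0.001], [0.339, -0.941, 0.001], [-0.001, -0.002, -1.0]]
force: [-0.7, 0.2, 0.5]
width: 0.0597
```

step_arm --plan '[[[0.08, 0.14, 0.5, 0], [0, 0, 0.5, 0], [0, 0, 0.5, 0], [0, 0, 0.5, 0], [0, 0, 0, 0]]]'

```text
time_s: 2.67
tool_pos: [0.3983, -0.257, 0.0829]
tcp_rot: [[0.941, 0.338, -0.002], [0.338, -0.941, 0.002], [-0.002, -0.003, -1.0]]
force: [-1.1, 0.4, -0.5]
width: 0.0601
```

```bash
cat > look.py <<'E'
import sys,cv2,numpy as np
from station import *
def crop(c,x,y,w,h,f):
    o=cv2.resize(read_camera(c)[y:y+h,x:x+w,::-1],None,fx=f,fy=f,interpolation=cv2.INTER_CUBIC)
    for i in range(0,w,20): cv2.putText(o,str(x+i),(i*f,9),0,.3,(0,255,255),1);cv2.line(o,(i*f,10),(i*f,16),(0,255,255),1)
    for j in range(20,h,20): cv2.putText(o,str(y+j),(0,j*f+4),0,.3,(0,255,255),1);cv2.line(o,(22,j*f),(28,j*f),(0,255,255),1)
    return o
a=list(map(int,sys.argv[2:]))
cv2.imwrite(sys.argv[1],np.hstack([crop("top",*a[:2],130,140,3),crop("scene",*a[2:4],130,140,3)]))
E
python3 look.py pics/l1.png 290 150 110 90
```

```text
(no output)
```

View pics/l1.png

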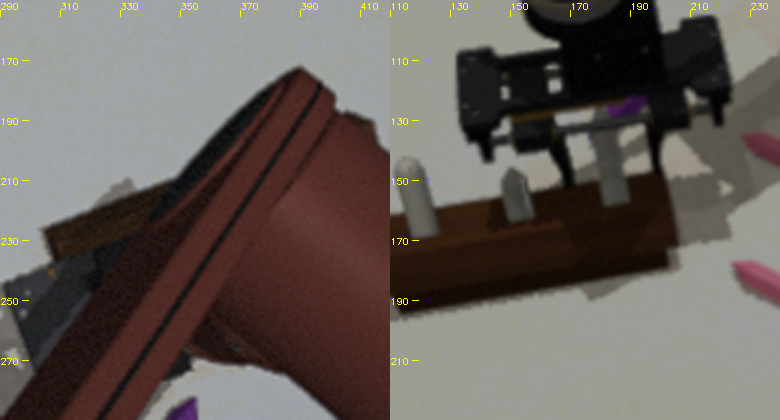

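The tall crystal (scene 183,145) stands midway between the fingers (168 and 198), clear of the short point at 152. Closing.

step_arm --plan '[[[0, 0, 0, 0], [0, 0, 0, 0], [0, 0, 0, 0], [0, 0, 0, 0], [0, 0, 0, 0], [0, 0, 0, 0]]]' --jaw 0 --newtons 12

```text
time_s: 3.27
tool_pos: [0.3996, -0.2575, 0.0849]
tcp_rot: [[0.941, 0.338, 0.0], [0.338, -0.941, -0.0], [0.0, 0.0, -1.0]]
force: [0.7, -0.1, -0.8]
width: 0.0279
```

step_arm --plan '[[[0, 0, 0, 0], [0, 0, 0, 0], [0, 0, 0, 0], [0, 0, 0, 0]]]'

```text
time_s: 3.6
tool_pos: [0.3994, -0.2573, 0.0846]
tcp_rot: [[0.941, 0.338, -0.0], [0.338, -0.941, 0.0], [-0.0, -0.0, -1.0]]
force: [-0.5, 1.3, 1.6]
width: 0.0195
```

step_arm --plan '[[[-0.115, 0, -0.22, 0], [-0.115, 0, -0.22, 0], [-0.115, 0, -0.22, 0], [-0.115, 0, -0.22, 0], [0, 0, -0.5, 0], [0, 0, -0.8, 0], [0, 0, -0.8, 0], [0, 0, 0, 0], [0, 0, 0, 0]]]'

```text
time_s: 4.35
tool_pos: [0.383, -0.2651, 0.207]
tcp_rot: [[0.941, 0.338, 0.004], [0.338, -0.941, -0.004], [0.003, 0.006, -1.0]]
force: [0.0, -0.0, -2.2]
width: 0.0198
```

```bash
python3 look.py pics/l2.png 290 150 110 40
```

```text
(no output)
```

View pics/l2.png

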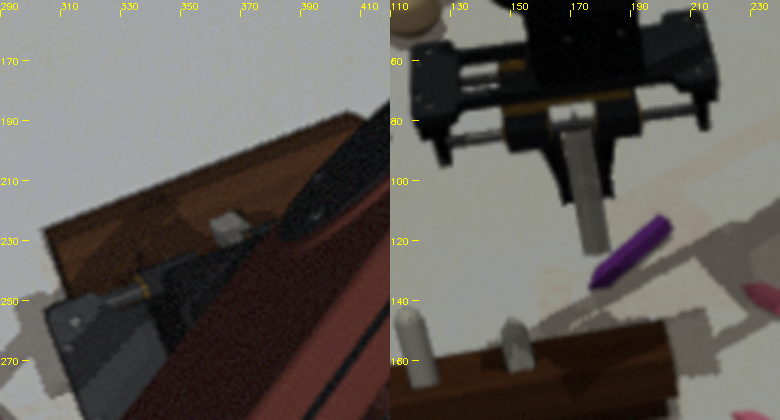

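```bash
cat >> h.py <<'E'
def tilt(foot,tip,R,p):
    G=np.array(p)+.003*R[:,2]
    def m(x):
        a=-np.sin(x[0])*R[:,0]-np.cos(x[0])*R[:,2]
        return np.array([G-x[1]*a,G+(.1-x[1])*a])
    x,r=fit(m,{"scene":[foot,tip]},[.4,.06]);return np.degrees(x[0]),x[1],r,m(x)
E
python3 - <<'E'
from h import *
from station import get_obs
o=get_obs();print(tilt((178.3,124.3),(171.5,76.5),o["tcp_rot"],o["tool_pos"]))
E
```

```text
(np.float64(51.87763517107299), np.float64(0.05751658344005897), array([ 0.7, -0.2, -0.5,  0.2]), array([[ 0.42408053, -0.24818714,  0.16499008],
       [ 0.35006588, -0.27479953,  0.22674453]]))
```

step_arm --plan '[[[0.3, -0.5, 0, 0], [0.49, -0.82, 0, 0], [0.49, -0.82, 0, 0], [0.49, -0.82, 0, 0], [0.49, -0.82, 0, 0], [0.49, -0.82, 0, 0], [0.49, -0.82, 0, 0], [0.49, -0.82, 0, 0], [0.49, -0.82, 0, 0], [0.49, -0.82, 0, 0]]]'

```text
time_s: 5.28
tool_pos: [0.4514, 0.0985, 0.202]
tcp_rot: [[0.941, 0.339, -0.003], [0.339, -0.941, -0.0], [-0.003, -0.001, -1.0]]
force: [0.5, -1.0, -1.2]
width: 0.0199
```

step_arm --plan '[[[0.49, -0.82, 0, 0], [0.49, -0.82, 0, 0], [0.19, -0.32, 0, -1], [0, 0, 0, -1], [0, 0, 0, -1], [0, 0, 0, -1], [0, 0, 0, -1], [0, 0, 0, -1], [0, 0, 0, -1], [0, 0, 0, -1]]]'

```text
time_s: 6.12
tool_pos: [0.4689, 0.1859, 0.2016]
tcp_rot: [[0.616, 0.788, -0.004], [0.788, -0.616, -0.001], [-0.003, -0.003, -1.0]]
force: [0.4, 0.2, -0.4]
width: 0.02
```

step_arm --plan '[[[0, 0, 0, -1], [0, 0, 0, -1], [0, 0, 0, -0.25], [0, 0, 0, 0], [0, 0, 0, 0]]]'

```text
time_s: 6.53
tool_pos: [0.4696, 0.1861, 0.2027]
tcp_rot: [[0.49, 0.872, -0.002], [0.872, -0.49, -0.0], [-0.001, -0.001, -1.0]]
force: [-0.3, 0.3, -0.8]
width: 0.02
```

```bash
python3 look.py pics/l3.png 60 140 330 100
```

```text
(no output)
```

View pics/l3.png

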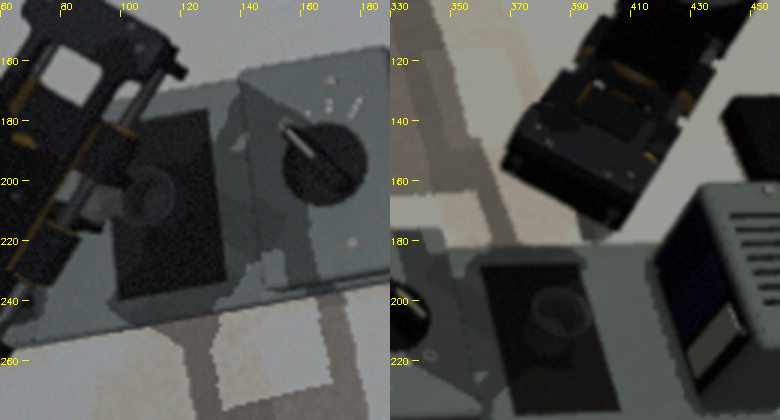

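```bash
cat >> h.py <<'E'
def pts(t,h,R,p):
    t=np.radians(t);G=np.array(p)+.003*R[:,2];a=-np.sin(t)*R[:,0]-np.cos(t)*R[:,2];b=np.cos(t)*R[:,0]-np.sin(t)*R[:,2]
    F=G-h*a;return np.array([F,F-.0115*b,F+.0115*b,G+(.1-h)*a])
E
python3 - <<'E'
from h import *
from station import get_obs
o=get_obs()
for t in(0,10,20,25,30,35,45,52):
    P=pts(t,.0575,o["tcp_rot"],o["tool_pos"]);print(t,"scene",proj("scene",P).round(0).tolist(),"top",proj("top",P).round(0).tolist())
E
```

```text
0 scene [[386.0, 171.0], [381.0, 169.0], [391.0, 174.0], [403.0, 139.0]] top [[103.0, 208.0], [108.0, 211.0], [98.0, 205.0], [77.0, 200.0]]
10 scene [[391.0, 174.0], [385.0, 171.0], [396.0, 176.0], [400.0, 137.0]] top [[98.0, 206.0], [104.0, 209.0], [93.0, 202.0], [81.0, 202.0]]
20 scene [[396.0, 175.0], [390.0, 174.0], [401.0, 177.0], [396.0, 136.0]] top [[94.0, 203.0], [99.0, 206.0], [88.0, 200.0], [85.0, 205.0]]
25 scene [[398.0, 176.0], [392.0, 175.0], [404.0, 177.0], [394.0, 136.0]] top [[91.0, 202.0], [97.0, 205.0], [85.0, 198.0], [87.0, 206.0]]
30 scene [[400.0, 176.0], [395.0, 175.0], [406.0, 177.0], [392.0, 135.0]] top [[88.0, 200.0], [94.0, 203.0], [83.0, 197.0], [89.0, 207.0]]
35 scene [[403.0, 177.0], [397.0, 176.0], [408.0, 177.0], [390.0, 135.0]] top [[86.0, 199.0], [92.0, 202.0], [80.0, 196.0], [92.0, 208.0]]
45 scene [[408.0, 177.0], [402.0, 177.0], [413.0, 176.0], [386.0, 136.0]] top [[81.0, 196.0], [87.0, 199.0], [75.0, 193.0], [96.0, 210.0]]
52 scene [[411.0, 176.0], [406.0, 177.0], [416.0, 175.0], [384.0, 136.0]] top [[77.0, 195.0], [83.0, 197.0], [72.0, 192.0], [99.0, 212.0]]
```

step_arm --plan '[[[0.22, 0.06, 0.4, 0], [0, 0, 0.6, 0], [0, 0, 0.6, 0], [0, 0, 0.3, 0], [0, 0, 0.1, 0], [0, 0, 0, 0], [0, 0, 0, 0]]]' --newtons 8

```text
time_s: 7.22
tool_pos: [0.4772, 0.1929, 0.1247]
tcp_rot: [[0.488, 0.873, 0.001], [0.873, -0.488, 0.0], [0.001, 0.001, -1.0]]
force: [0.1, -1.4, -0.6]
width: 0.0198
```

```bash
python3 look.py pics/l4.png 60 140 330 120
python3 - <<'E'
from h import *
from station import get_obs
o=get_obs();print(o["tool_pos"],o["force"])
for t in(15,25,35):
    P=pts(t,.06,o["tcp_rot"],o["tool_pos"]);print(t,"scene",proj("scene",P).round(0).tolist(),"top",proj("top",P).round(0).tolist())
E
```

```text
[0.47779105 0.19310074 0.12538179] [-0.5963982  -0.30833076 -0.18651586]
15 scene [[385.0, 200.0], [380.0, 198.0], [390.0, 202.0], [388.0, 167.0]] top [[110.0, 206.0], [115.0, 208.0], [105.0, 203.0], [100.0, 205.0]]
25 scene [[389.0, 201.0], [384.0, 200.0], [394.0, 202.0], [385.0, 166.0]] top [[105.0, 203.0], [110.0, 206.0], [100.0, 200.0], [104.0, 207.0]]
35 scene [[394.0, 202.0], [389.0, 201.0], [399.0, 203.0], [381.0, 166.0]] top [[100.0, 201.0], [105.0, 203.0], [95.0, 198.0], [107.0, 209.0]]
```

View pics/l4.png

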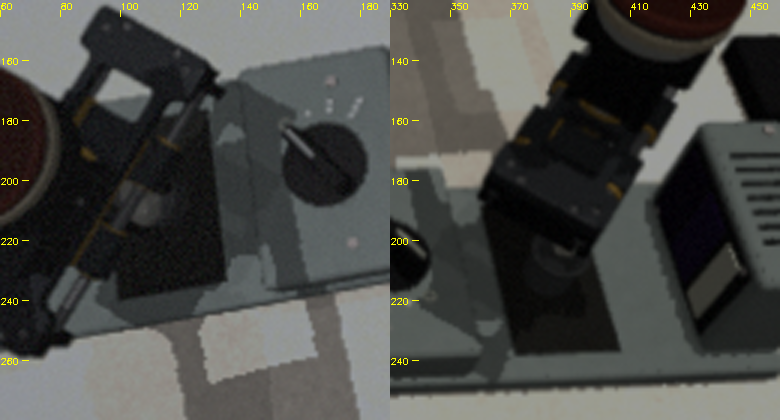

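The foot shows at scene (389,202), matching a 25° lean, right above the cup rim (387,203). Lowering into the flare.

step_arm --plan '[[[0, 0, 0.12, 0], [0, 0, 0.12, 0], [0, 0, 0.1, 0], [0, 0, 0.1, 0], [0, 0, 0, 0]]]' --newtons 6

```text
time_s: 7.73
tool_pos: [0.4758, 0.1926, 0.1049]
tcp_rot: [[0.488, 0.873, -0.002], [0.873, -0.488, -0.0], [-0.001, -0.001, -1.0]]
force: [-0.3, 0.5, -1.1]
width: 0.02
```

step_arm --plan '[[[0.08, 0, 0, 0], [0.08, 0, 0, 0], [0.08, 0, 0, 0], [0.08, 0, 0, 0], [0.08, 0, 0, 0], [0, 0, 0, 0]]]'

```text
time_s: 8.23
tool_pos: [0.4848, 0.2072, 0.1072]
tcp_rot: [[0.488, 0.873, 0.0], [0.873, -0.488, -0.0], [-0.0, 0.0, -1.0]]
force: [-2.8, -3.0, 4.3]
width: 0.02
```

step_arm --plan '[[[0.07, 0, 0, 0], [0.07, 0, 0, 0], [0.05, 0, 0, 0], [0, 0, 0, 0], [0, 0, 0, 0]]]'

```text
time_s: 8.65
tool_pos: [0.4886, 0.2138, 0.1073]
tcp_rot: [[0.488, 0.873, 0.0], [0.873, -0.488, -0.0], [0.0, 0.0, -1.0]]
force: [-3.8, -1.1, 6.3]
width: 0.0201
```

```bash
python3 look.py pics/l5.png 60 140 330 120
python3 - <<'E'
from h import *
from station import get_obs
o=get_obs();print(o["tool_pos"],o["force"])
for t in(0,10,20):
    P=pts(t,.06,o["tcp_rot"],o["tool_pos"]);print(t,"scene",proj("scene",P).round(0).tolist(),"top",proj("top",P).round(0).tolist())
E
```

```text
[0.48852376 0.21377038 0.10727902] [-3.16176368 -1.70557039  6.14422723]
0 scene [[385.0, 206.0], [380.0, 203.0], [390.0, 209.0], [401.0, 180.0]] top [[110.0, 205.0], [115.0, 208.0], [106.0, 203.0], [89.0, 198.0]]
10 scene [[389.0, 208.0], [384.0, 206.0], [394.0, 210.0], [397.0, 179.0]] top [[106.0, 203.0], [111.0, 206.0], [101.0, 200.0], [92.0, 200.0]]
20 scene [[394.0, 210.0], [389.0, 208.0], [399.0, 212.0], [394.0, 177.0]] top [[102.0, 201.0], [106.0, 203.0], [97.0, 198.0], [95.0, 202.0]]
```

View pics/l5.png

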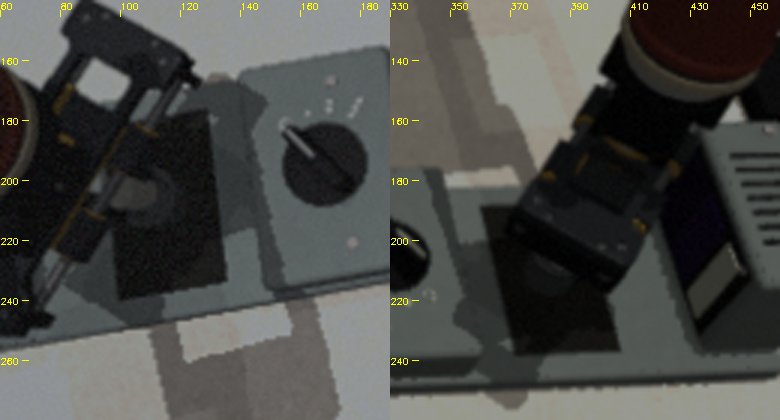

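step_arm --plan '[[[-0.1, 0, 0, 0], [-0.1, 0, 0, 0], [0, 0, 0, 0], [0, 0, 0.08, 0], [0, 0, 0.08, 0], [0, 0, 0.08, 0], [0, 0, 0, 0], [0, 0, 0, 0]]]'

```text
time_s: 9.42
tool_pos: [0.4842, 0.2064, 0.0961]
tcp_rot: [[0.488, 0.873, -0.0], [0.873, -0.488, -0.0], [-0.0, -0.0, -1.0]]
force: [1.4, -0.2, -1.6]
width: 0.02
```

step_arm --plan '[[[0.05, 0, 0, 0], [0.05, 0, 0, 0], [0.05, 0, 0, 0], [0.05, 0, 0, 0], [0, 0, 0, 0], [0, 0, 0, 0]]]'

```text
time_s: 9.92
tool_pos: [0.4878, 0.2135, 0.0963]
tcp_rot: [[0.488, 0.873, -0.001], [0.873, -0.488, -0.0], [-0.001, -0.001, -1.0]]
force: [-1.1, -0.1, -0.8]
width: 0.0198
```

step_arm --plan '[[[0, 0, 0.05, 0], [0, 0, 0.05, 0], [0, 0, 0.05, 0], [0, 0, 0, 0], [0, 0, 0, 0]]]'

```text
time_s: 10.33
tool_pos: [0.4879, 0.2134, 0.0901]
tcp_rot: [[0.488, 0.873, -0.0], [0.873, -0.488, 0.0], [-0.0, -0.0, -1.0]]
force: [-1.1, -0.3, -1.3]
width: 0.0198
```

step_arm --plan '[[[0, 0, 0.05, 0], [0, 0, 0.05, 0], [0, 0, 0, 0], [0, 0, 0, 0]]]'

```text
time_s: 10.67
tool_pos: [0.488, 0.2134, 0.0862]
tcp_rot: [[0.488, 0.873, -0.0], [0.873, -0.488, -0.0], [-0.0, -0.0, -1.0]]
force: [-0.7, -1.8, -1.8]
width: 0.0199
```

step_arm --plan '[[[0, 0, 0.04, 0], [0, 0, 0.04, 0], [0, 0, 0, 0], [0, 0, 0, 0]]]'

```text
time_s: 11.0
tool_pos: [0.4886, 0.2139, 0.084]
tcp_rot: [[0.488, 0.873, 0.001], [0.873, -0.488, 0.001], [0.001, 0.0, -1.0]]
force: [-2.3, 0.5, 4.6]
width: 0.0202
```

```bash
python3 look.py pics/l6.png 60 140 330 120
python3 - <<'E'
from h import *
from station import get_obs
o=get_obs();print(o["tool_pos"],o["force"])
E
```

```text
[0.48859066 0.21386317 0.0839929 ] [-2.66381778  0.65808592  5.16117337]
```

View pics/l6.png

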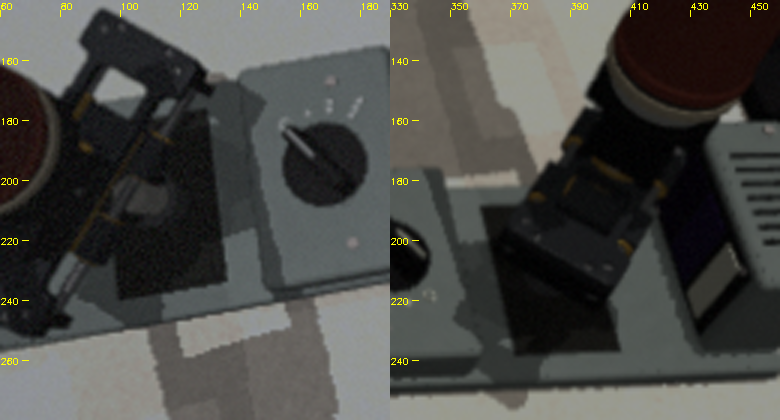

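Contact at +5 N with the grip about 56 mm above the foot agrees with the foot resting on the cup floor. I'll relieve the load slightly and open.

step_arm --plan '[[[0, 0, -0.01, 0], [0, 0, 0, 0], [0, 0, 0, 0], [0, 0, 0, 0]]]' --jaw 26

```text
time_s: 11.43
tool_pos: [0.4882, 0.2134, 0.0835]
tcp_rot: [[0.488, 0.873, 0.0], [0.873, -0.488, -0.0], [0.0, 0.0, -1.0]]
force: [0.2, 0.9, -0.1]
width: 0.0258
```

step_arm --plan '[[[0, 0, 0, 0], [0, 0, 0, 0], [0, 0, 0, 0], [0, 0, 0, 0], [0, 0, 0, 0]]]' --jaw 60

```text
time_s: 11.85
tool_pos: [0.4881, 0.2134, 0.0837]
tcp_rot: [[0.488, 0.873, -0.0], [0.873, -0.488, 0.0], [-0.0, -0.0, -1.0]]
force: [-1.0, -0.1, 1.1]
width: 0.0516
```

step_arm --plan '[[[0, 0, -0.2, 0], [0, 0, -0.6, 0], [0, 0, -0.8, 0], [0, 0, -0.8, 0], [0, 0, -0.8, 0], [0, 0, 0, 0]]]'

```text
time_s: 12.35
tool_pos: [0.492, 0.2146, 0.2202]
tcp_rot: [[0.488, 0.873, 0.012], [0.873, -0.488, 0.003], [0.009, 0.009, -1.0]]
force: [0.4, -0.0, 0.2]
width: 0.06
```

step_arm --plan '[[[-0.62, 0.5, 0, 0], [-0.62, 0.5, 0, 0], [-0.62, 0.5, 0, 0], [-0.62, 0.5, 0, 0], [0, 0, 0, 1], [0, 0, 0, 1], [0, 0, 0, 1], [0, 0, 0, 1], [0, 0, 0, 0.45], [0, 0, 0, 0]]]'

```text
time_s: 13.18
tool_pos: [0.5096, 0.0877, 0.2122]
tcp_rot: [[0.732, 0.681, 0.001], [0.681, -0.732, 0.0], [0.0, 0.0, -1.0]]
force: [-0.2, 0.2, -0.8]
width: 0.0599
```

```bash
python3 look.py pics/l7.png 85 140 310 120
python3 - <<'E'
from h import *
from station import get_obs
o=get_obs();print(o["tool_pos"],o["tcp_rot"][:,0])
P=np.array([[.488,.2137,.025],[.488,.2137,.056],[.488,.2137,.125],[.5097,.0874,.089]]);print(proj("scene",P).round(1).tolist(),proj("top",P).round(1).tolist())
E
```

```text
[0.50959219 0.08780097 0.21209491] [7.30704639e-01 6.82693645e-01 3.43444753e-04]
[[382.2, 210.2], [386.6, 203.0], [397.4, 185.3], [332.2, 196.5]] [[113.7, 206.9], [108.0, 205.0], [93.5, 200.1], [164.1, 191.5]]
```

View pics/l7.png

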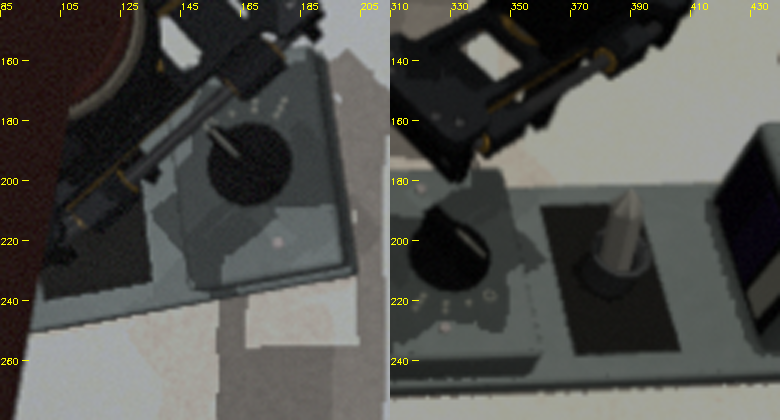

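The crystal (scene: base (387,208), tip (389,184)) stands in the cup but an upright one's tip should be near (397,185), so it seems to lean towards the console. I'll clear the view to measure it.

step_arm --plan '[[[-0.65, 0.69, 0, 0], [-0.65, 0.69, 0, 0], [-0.65, 0.69, 0, 0], [-0.65, 0.69, 0, 0], [-0.65, 0.69, 0, 0], [0, 0, 0, 0]]]'

```text
time_s: 13.78
tool_pos: [0.5084, -0.1077, 0.2122]
tcp_rot: [[0.734, 0.679, 0.001], [0.679, -0.734, -0.003], [-0.002, 0.003, -1.0]]
force: [-0.2, 0.6, 0.4]
width: 0.0603
```

```bash
cat > both.py <<'E'
import sys,cv2,numpy as np
from station import *
o=[]
for c,x,y,w,h in(("top",75,170,70,70),("scene",355,165,70,70)):
    im=read_camera(c);cv2.imwrite(f"pics/raw_{c}.png",im[:,:,::-1])
    a=cv2.resize(im[y:y+h,x:x+w,::-1],None,fx=5.5,fy=5.5,interpolation=cv2.INTER_CUBIC)
    a=cv2.convertScaleAbs(a,alpha=1.4)
    for i in range(0,w,10): cv2.putText(a,str(x+i),(int(i*5.5),9),0,.3,(0,255,255),1);cv2.line(a,(int(i*5.5),10),(int(i*5.5),16),(0,255,255),1)
    for j in range(10,h,10): cv2.putText(a,str(y+j),(0,int(j*5.5)+4),0,.3,(0,255,255),1);cv2.line(a,(22,int(j*5.5)),(28,int(j*5.5)),(0,255,255),1)
    o.append(a)
cv2.imwrite(sys.argv[1],np.hstack(o))
E
python3 both.py pics/l8.png
```

View pics/l8.png

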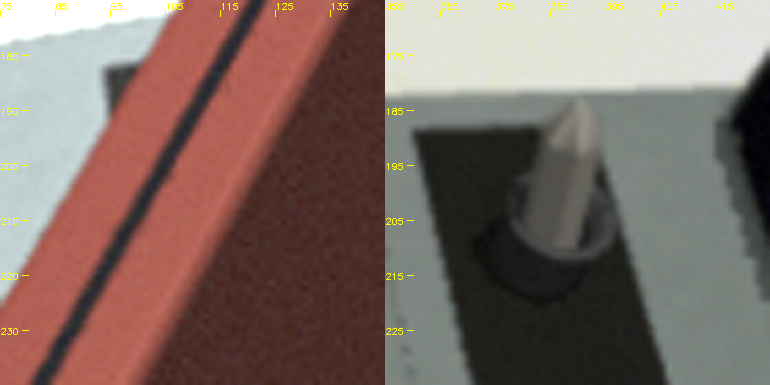

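Run:
```python
from h import *
u=np.array([-.488,-.873,0]);c=np.array([.488,.2137,.025])
for d in(0,.002,.004):
  for t in(0,5,8,11,14):
    a=np.sin(np.radians(t))*u+np.array([0,0,np.cos(np.radians(t))])
    F=c-d*u+np.array([0,0,.0115*np.sin(np.radians(t))]);P=np.array([F+.1*a,F+.082*a,F+.04*a]);print(d,t,proj("scene",P).round(1).tolist())
```

```text
0 0 [[397.4, 185.3], [394.5, 190.2], [388.0, 200.8]]
0 5 [[393.6, 183.0], [391.5, 188.2], [386.6, 199.8]]
0 8 [[391.3, 181.7], [389.6, 187.2], [385.8, 199.2]]
0 11 [[389.0, 180.5], [387.8, 186.2], [385.0, 198.7]]
0 14 [[386.7, 179.4], [385.9, 185.3], [384.2, 198.2]]
0.002 0 [[398.3, 185.8], [395.3, 190.7], [388.8, 201.3]]
0.002 5 [[394.5, 183.5], [392.3, 188.7], [387.5, 200.3]]
0.002 8 [[392.2, 182.2], [390.5, 187.7], [386.6, 199.7]]
0.002 11 [[389.9, 181.0], [388.6, 186.7], [385.8, 199.1]]
0.002 14 [[387.5, 179.9], [386.8, 185.8], [385.0, 198.6]]
0.004 0 [[399.2, 186.3], [396.2, 191.1], [389.6, 201.8]]
0.004 5 [[395.4, 184.0], [393.2, 189.2], [388.3, 200.7]]
0.004 8 [[393.1, 182.7], [391.4, 188.2], [387.5, 200.2]]
0.004 11 [[390.8, 181.5], [389.5, 187.2], [386.7, 199.6]]
0.004 14 [[388.4, 180.4], [387.6, 186.2], [385.8, 199.1]]
```

step_arm --plan '[[[0.565, -0.694, 0, 0], [0.565, -0.694, 0, 0], [0.565, -0.694, 0, 0], [0.565, -0.694, 0, 0], [0.565, -0.694, 0, 0], [0.565, -0.694, 0, 0], [0.565, -0.694, 0, 0], [0.565, -0.694, 0, 0], [0.565, -0.694, 0, 0], [0, 0, 0, 1]]]'

```text
time_s: 14.72
tool_pos: [0.4848, 0.2268, 0.212]
tcp_rot: [[0.772, 0.635, -0.0], [0.635, -0.772, 0.003], [0.002, -0.003, -1.0]]
force: [-0.1, -0.3, 0.3]
width: 0.0597
```

step_arm --plan '[[[0, 0, 0, 1], [0, 0, 0, 1], [0, 0, 0, 1], [0, 0, 0, 1], [0, 0, 0, 1], [0, 0, 0, 1], [0, 0, 0, 1], [0, 0, 0, 1], [0, 0, 0, 1], [0, 0, 0, 0.5]]]'

```text
time_s: 15.55
tool_pos: [0.4859, 0.2213, 0.2117]
tcp_rot: [[1.0, 0.016, -0.0], [0.016, -1.0, 0.0], [-0.0, -0.0, -1.0]]
force: [-0.5, 0.6, 0.1]
width: 0.0599
```

step_arm --plan '[[[0, 0, 0, 0], [0, 0, 0, 0]]]'

```text
time_s: 15.72
tool_pos: [0.4862, 0.2209, 0.2117]
tcp_rot: [[1.0, 0.021, -0.0], [0.021, -1.0, 0.0], [-0.0, -0.0, -1.0]]
force: [-0.1, -0.3, -0.2]
width: 0.0597
```

step_arm --plan '[[[0.045, 0.18, 0, 0], [0, 0, 0.7, 0], [0, 0, 0.7, 0], [0, 0, 0.7, 0], [0, 0, 0.6, 0], [0, 0, 0.45, 0], [0, 0, 0, 0], [0, 0, 0, 0]]]'

```text
time_s: 16.38
tool_pos: [0.4881, 0.2121, 0.085]
tcp_rot: [[1.0, 0.018, -0.003], [0.018, -1.0, -0.001], [-0.003, 0.001, -1.0]]
force: [-0.0, 0.1, 0.9]
width: 0.06
```

step_arm --plan '[[[0, 0, 0, 0], [0, 0, 0, 0], [0, 0, 0, 0], [0, 0, 0, 0], [0, 0, 0, 0], [0, 0, 0, 0], [0, 0, 0, 0], [0, 0, 0, 0]]]' --jaw 0 --newtons 8

```text
time_s: 17.05
tool_pos: [0.489, 0.2126, 0.0859]
tcp_rot: [[1.0, 0.017, 0.0], [0.017, -1.0, 0.0], [0.0, -0.0, -1.0]]
force: [0.0, 1.5, 0.5]
width: 0.0202
```

step_arm --plan '[[[0, -0.02, 0.02, 0], [0, 0, 0.03, 0], [0, 0, 0.03, 0], [0, 0, 0, 0], [0, 0, 0, 0]]]'

```text
time_s: 17.47
tool_pos: [0.4908, 0.213, 0.0844]
tcp_rot: [[1.0, 0.017, 0.004], [0.017, -1.0, -0.0], [0.004, 0.0, -1.0]]
force: [1.0, -2.7, 9.1]
width: 0.02
```

step_arm --plan '[[[0, 0.02, -0.03, 0], [0, 0, 0, 0], [0, 0, 0, 0]]]'

```text
time_s: 17.72
tool_pos: [0.49, 0.2126, 0.0845]
tcp_rot: [[1.0, 0.017, 0.002], [0.017, -1.0, 0.0], [0.002, -0.0, -1.0]]
force: [2.5, -0.3, 3.8]
width: 0.0197
```

step_arm --plan '[[[0, 0, 0, 0], [0, 0, 0, 0], [0, 0, 0, 0], [0, 0, 0, 0], [0, 0, 0, 0], [0, 0, 0, 0]]]' --jaw 60

```text
time_s: 18.22
tool_pos: [0.4886, 0.2125, 0.0834]
tcp_rot: [[1.0, 0.017, -0.001], [0.017, -1.0, -0.0], [-0.001, 0.0, -1.0]]
force: [0.8, 0.4, -0.5]
width: 0.0521
```

step_arm --plan '[[[0, 0, -0.3, 0], [0, 0, -0.6, 0], [0, 0, -0.8, 0], [0, 0, -0.8, 0], [0, 0, -0.8, 0], [0, 0, 0, 0]]]'

```text
time_s: 18.72
tool_pos: [0.4928, 0.2136, 0.2246]
tcp_rot: [[1.0, 0.017, 0.012], [0.017, -1.0, 0.003], [0.013, -0.003, -1.0]]
force: [1.7, -0.2, 0.4]
width: 0.0598
```

step_arm --plan '[[[0.14, 0.78, 0, -1], [0.1, 0.78, 0, 0], [0.13, 0.78, 0, 0], [0.13, 0.78, 0, 0], [0, 0, 0, -1], [0, 0, 0, -1], [0, 0, 0, -1], [0, 0, 0, -1], [0, 0, 0, -1], [0, 0, 0, -1]]]'

```text
time_s: 19.55
tool_pos: [0.5176, 0.0893, 0.2166]
tcp_rot: [[0.873, 0.487, 0.001], [0.487, -0.873, 0.0], [0.001, 0.0, -1.0]]
force: [-0.4, 0.1, -0.0]
width: 0.06
```

step_arm --plan '[[[0, 0, 0, -1], [0, 0, 0, -1], [0, 0, 0, -1], [0, 0, 0, -0.5], [0, 0, 0, 0], [0, 0, 0, 0]]]'

```text
time_s: 20.05
tool_pos: [0.5176, 0.0894, 0.2163]
tcp_rot: [[0.732, 0.681, 0.001], [0.681, -0.732, 0.0], [0.001, 0.0, -1.0]]
force: [1.0, -0.6, 0.7]
width: 0.0597
```

```bash
cp pics/raw_scene.png pics/old_scene.png; python3 both.py pics/l9.png
python3 - <<'E'
import cv2,numpy as np
from station import get_obs
o=get_obs();print(o["tool_pos"],o["tcp_rot"][:,0],o["force"])
for n in("old","raw"):
    g=cv2.imread(f"pics/{n}_scene.png")[178:215,370:415].astype(int)
    g=g[:,:,2]*2-g[:,:,0]  # warm bias
    print(n)
    for r in range(2,34,2): print(178+r,' '.join(f"{v:3d}" for v in g[r]))
E
```

```text
[0.5175492  0.0893899  0.21611028] [7.32344327e-01 6.80934419e-01 3.21718712e-04] [-0.6567614  -0.12647939 -0.46575056]
old
180 163 164 165 167 171 170 168 167 167 166 165 163 164 161 160 163 163 164 163 164 164 166 168 167 165 163 163 164 164 164 157 149 146 145 148 148 148 149 151 150 148 140 141 142 146
182 107 106 107 109 108 109 108 110 108 100  97  95  96  96  96  97  99  95  97  98  98  91  91  90  90  90  89  90  89  90  90  88  88  89  87  88  89  89  88  87  87  89  88  89  87
184  92  91  89  90  90  90  89  90  89  89  89  90  90  89  89  89  88  86  87 100 111 106  91  86  86  87  87  86  84  86  86  86  85  84  84  85  83  84  84  85  84  86  84  86  85
186  88  89  87  88  86  86  89  88  88  90  89  87  87  85  83  82  80  85  99 103 110 114 105  95  84  85  86  86  85  85  85  87  85  85  83  85  85  86  86  85  84  87  86  85  81
188  53  52  51  46  45  39  40  42  44  43  37  33  42  53  68  73  90 100  96  95 110 113 107 101  89  88  86  85  85  87  86  86  86  85  86  87  85  84  84  85  84  86  84  85  79
190  28  26  25  25  24  23  26  23  24  25  25  24  28 
[... 4215 characters left out ...]
  48  49  54  58  61  64  67  67  68  68  67  67  66  67  60  43  42  48  49  58  80  87  89  91  87  86  87  86  86  85  88  87  90  89  89  87  87
206  28  24  25  17  11  10  16  20  40  50  54  58  66  67  65  67  67  67  67  67  63  53  35  35  41  48  46  44  71  87  89  88  87  86  88  88  87  88  85  86  85  84  87  85  85
208  26  24  21  15  14  17  17  22  21  29  44  54  57  66  66  68  68  67  67  61  44  28  31  38  45  49  42  30  52  75  86  84  86  86  88  89  90  89  90  87  86  85  85  87  85
210  24  24  20  14  15  17  19  18  17  18  20  23  38  48  56  57  56  57  55  41  38  45  48  46  38  31  26  26  32  64  84  84  87  85  88  89  89  89  88  88  88  85  87  87  86
```

The crystal's tip is now at scene (397,185.5), exactly the upright prediction. On to the dial.

step_arm --plan '[[[-0.18, -0.095, 0.3, 0], [0, 0, 0.7, 0], [0, 0, 0.7, 0], [0, 0, 0.7, 0], [0, 0, 0.5, 0], [0, 0, 0.2, 0], [0, 0, 0.1, 0], [0, 0, 0, 0], [0, 0, 0, 0]]]'

```text
time_s: 20.9
tool_pos: [0.5107, 0.0873, 0.089]
tcp_rot: [[0.732, 0.682, 0.002], [0.682, -0.732, 0.0], [0.001, 0.001, -1.0]]
force: [0.3, -0.6, 0.1]
width: 0.0596
```

step_arm --plan '[[[0, 0, 0, 0], [0, 0, 0, 0], [0, 0, 0, 0], [0, 0, 0, 0], [0, 0, 0, 0], [0, 0, 0, 0], [0, 0, 0, 0], [0, 0, 0, 0], [0, 0, 0, 0]]]' --jaw 0 --newtons 25

```text
time_s: 21.65
tool_pos: [0.5096, 0.0874, 0.0877]
tcp_rot: [[0.732, 0.682, -0.0], [0.682, -0.732, 0.0], [-0.0, -0.0, -1.0]]
force: [0.0, 1.0, 0.1]
width: 0.0118
```

step_arm --plan '[[[0, 0, 0, 1], [0, 0, 0, 1], [0, 0, 0, 1], [0, 0, 0, 1], [0, 0, 0, 1], [0, 0, 0, 1], [0, 0, 0, 1], [0, 0, 0, 1], [0, 0, 0, 1], [0, 0, 0, 0]]]'

```text
time_s: 22.48
tool_pos: [0.5096, 0.0872, 0.0877]
tcp_rot: [[0.993, 0.119, -0.0], [0.119, -0.993, -0.0], [-0.0, 0.0, -1.0]]
force: [0.5, -0.3, 0.3]
width: 0.0121
```

step_arm --plan '[[[0, 0, 0, 1], [0, 0, 0, 1], [0, 0, 0, 1], [0, 0, 0, 1], [0, 0, 0, 1], [0, 0, 0, 1], [0, 0, 0, 1], [0, 0, 0, 1], [0, 0, 0, 0], [0, 0, 0, 0]]]'

```text
time_s: 23.32
tool_pos: [0.5096, 0.087, 0.0877]
tcp_rot: [[0.908, -0.42, -0.0], [-0.42, -0.908, -0.0], [0.0, 0.0, -1.0]]
force: [0.3, -1.4, -0.1]
width: 0.0116
```

Run:
```python
from station import *
import numpy as np
o=get_obs();R=o["tcp_rot"];print(np.degrees(np.arctan2(R[1,0],R[0,0])),o["tool_pos"],o["force"],o["torque"],o["joint_positions"],o["width"])
```

```text
-24.810293141834688 [0.50959796 0.08701232 0.08770775] [ 0.2657184  -1.41086422 -0.12629834] [-0.2157958   0.09039217  0.12349977] [ 1.67674016e-02  1.38334435e-01  1.93648818e+00 -5.13301743e-04
  1.06694411e+00  2.02083290e+00] 0.011583334000180832
```

step_arm --plan '[[[0, 0, 0, 0.6], [0, 0, 0, 0.6], [0, 0, 0, 0.2], [0, 0, 0, 0], [0, 0, 0, 0], [0, 0, 0, 0]]]'

```text
time_s: 23.82
tool_pos: [0.5096, 0.087, 0.0877]
tcp_rot: [[0.861, -0.508, -0.0], [-0.508, -0.861, -0.0], [0.0, 0.0, -1.0]]
force: [-1.1, -2.6, 0.3]
width: 0.0119
```

Run:
```python
from station import *
import numpy as np, cv2
o=get_obs();R=o["tcp_rot"];print(np.degrees(np.arctan2(R[1,0],R[0,0])),o["tool_pos"],o["force"],o["torque"],o["width"])
o=[]
for c,x,y in(("top",90,140),("scene",300,150)):
    o.append(cv2.resize(read_camera(c)[y:y+100,x:x+120,::-1],None,fx=3.2,fy=3.2,interpolation=cv2.INTER_CUBIC))
cv2.imwrite("pics/l10.png",cv2.convertScaleAbs(np.hstack(o),alpha=1.3))
```

```text
-30.518734541259626 [0.5095862  0.08702297 0.08770572] [-1.14742459 -2.56102877  0.29530822] [-0.49144775  0.15690369  0.21848584] 0.011852782858427008
```

View pics/l10.png

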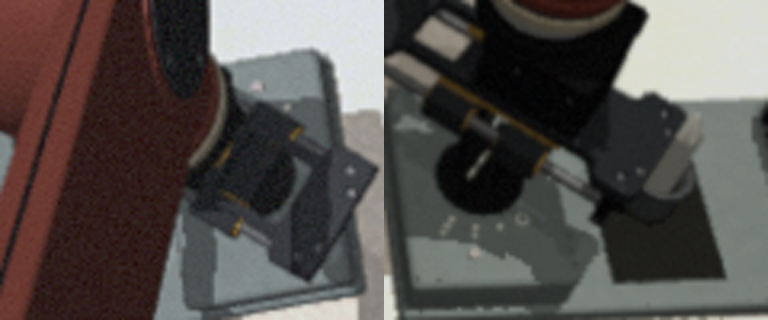

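The pointer line in the scene view runs from (334,194) to (327,206), towards the three-dot mark, and the yaw change is 73.5° (1.28 rad). The crystal, at right (395,200), is clear of the gripper. I'll hold briefly, check, then hand in.

step_arm --plan '[[[0, 0, 0, 0], [0, 0, 0, 0], [0, 0, 0, 0], [0, 0, 0, 0]]]'

```text
time_s: 24.25
tool_pos: [0.5096, 0.087, 0.0877]
tcp_rot: [[0.861, -0.509, -0.0], [-0.509, -0.861, -0.0], [0.0, 0.0, -1.0]]
force: [-1.0, -4.6, 0.1]
width: 0.0123
```

Run:
```python
from station import *
o=get_obs();print(o["time_s"],o["force"],o["torque"],o["width"],o["tcp_rot"][:,0]); print(sign_off())
```

```text
24.25 [-1.03656319 -4.58257923  0.11847687] [-0.69477913  0.22989239  0.24455582] 0.012282835567047653 [ 8.60659361e-01 -5.09181169e-01  4.53622924e-05]
the job is handed in; nothing more can be done
None
```

I handed the job in at 24.3 s, with the tall crystal standing in the lamp's cup and the gripper still holding the dial at the third position.

**Crystal:** I drew it out along its axis, then used the cup wall to turn it upright in the jaws and lowered it to the floor. The first release left it leaning about 9° towards the console, so I gripped it again across other flats. I then pressed it to the floor (9 N contact) and let go. Afterwards its tip was at scene pixel (397, 185.5), against (397.4, 185.3) predicted for an upright crystal. That check used the scene camera only, because the arm blocked the top view.

**Dial:** I gripped the bar at 25 N and turned it 73.5° clockwise (about 1.28 rad) by the tool's own angle. The last picture shows the pointer line aimed at the three-dot mark.

**Less certain:**
- The dial angle comes from the wrist turn and the picture, as the joint itself could not be read.
- The last turning torque was about 0.24 N m, above the 0.165 N m expected from spring and click. The sideways force was also creeping up, to 4.6 N, so the dial may be resting near its end stop.
- I saw no contact with the other crystals, the ammonite or the bracelet bar, but did not measure their positions again at the end.

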